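# Screw the locking ring onto the slicer's stud

## Robot

A 6-joint arm with a two-finger parallel gripper is mounted at the origin on a cart in front of the work surface, level with it; the furniture and walls round the work are solid. World frame = base frame: x ahead of the robot, y to its left, z up, the work surface at z = 0. Lengths are in m, angles in degrees, forces in N, time in s.
With the tool pointing down it reaches from about 0.4 to 0.825 m from the base axis. Payload 7 kg.
Tool frame: the origin (TCP) lies midway between the tips of the shut fingers; the grasp point (between the pads) lies r.hold_point_z behind it (r.hold_point_z is the distance from the TCP to the grasp point, in m); z points along the fingers, x is the direction in which the jaws open and shut, and the axes are right-handed (so a half turn about z gives the same grasp; the last joint's range is limited). The gripper opens to 88 mm and grips with 3 to 60 N. Pads are 19 mm wide; open, the fingers measure 130 mm over their backs; the gripper's body (78 mm by 193 mm) begins 47 mm behind the grasp point.
Start: joints at [93.742, 20.546, 0.682, 0, -70.136, -16.507], TCP at [0.149, 0.658, 0.227] pointing down, gripper open.
Joint ranges: [-176.03, 176.03], [-82.01, 121.73], [-58.28, 71.71], [-173.87, 95.51], [-174.79, -0.11], [-173.66, 173.66]. Speed limits (degrees/s): [136.94, 136.94, 172.46, 180, 180, 180].

## Interface

Orientations are given as [roll, pitch, yaw] about the fixed x, y, z axes, in that order (R = Rz(yaw) Ry(pitch) Rx(roll)).
In Python, from plant import get_state, viewer, close_job, r gives the robot as it stands.
- The arm moves only by the tool apply_moves, never from a script. Its argument "plan" is a list of rows, each a list of 3 entries, a list of its own where there are three numbers: the closure in counts, from 0 (fully open) to 255 (shut), then the shift along the tool's x, y, z in units of 50 mm (1.0 is 50 mm), then the turn about the tool's z in units of 6 degrees (1.0 is 6 degrees). A call has 1 to 12 rows; each row shifts and turns the commanded pose from where the row before left it, along the tool's axes as they then stand; what a row does not reach is not made up. A row lasts 1/8 s, in which the tool goes at most 62.5 mm and 10.7 degrees, less where a joint would pass 70% of its speed; a pose out of reach is approached as far as the arm can. A call is refused whole if a number of a shift passes 1 or a number of a turn 1, either way. A call with a gripper value outside its range is refused whole. The fingers move at their own pace and stop on an object; "squeeze" is the grip in N (left out, the last holds). Time passes only in rows, so rows that do not move let the fingers close. It gives the time, the measured TCP pose, the force and the opening at its end, in the units of the state.
- get_state(): the state, without advancing time (a new reading comes with each control period).
- viewer.capture(name): name is "scene" or "top" or "wrist"; returns a dict with "frame" (400x640x3 uint8, blue, green, red), "K" (3x3 intrinsics, pixels), "D" ([k1, k2, p1, p2, k3] as OpenCV has them; the pictures are not rectified), "R" (3x3) and "t" (3): a world point X has camera coordinates R X + t; the wrist camera has in their place "mount" (4x4, takes a point from camera to tool coordinates, whose origin is the TCP and whose axes are the tool frame's). Camera axes: x right, y down, z forward; pixel columns grow to the right and rows downward; lengths in m; the calibration is good to about 2 mm. A picture is of the moment at which its call begins: read the wrist's pose just before it. There is no depth.
- close_job(): hands the job in, once; it reports no verdict.
The state is a dict: "time_s": time; "joints": joint angles; "qd": joint speeds; "joint_torque": joint torques, N m; "tcp_pos": TCP position; "eef_rot": TCP orientation; "contact_force": force on the tool from outside, world axes, zero at the start; "moment": the same for the moment, N m; "gripper_width": finger opening in m.
Only numpy, scipy, OpenCV 4.12 (cv2) and the standard library are available. Lean on these libraries where they do the work, as an engineer would, in place of code of your own. Each camera call takes 0.05 s, during which the arm holds its last target.

## Task

The slicing disc is already on the stand; pick up the orange locking ring, set it upright over the threaded stud and screw it down clockwise until you feel it come up firm on the disc, then about an eighth of a turn more, so that it holds the disc snugly. Work gently: do not force the thread or overtighten, let go of the ring at the end, and leave the mug, the spice jar and the tin where they are.

Things in the scene. Friction and masses are not known exactly. Their poses are not given: they have to be found in the camera images.
- ring_center (a point): Centre of the orange ribbed plastic locking ring, half-way up (22 mm above its underside). Outer diameter 56 mm, height 44 mm, 90 g, open at both ends, bore 31 mm; it stands on the worktop the right way up. z is its axis, up; a white mark on its top rim lies along its own +x. Its thread is near its underside.
- ring_lug (a point): Lower end of one thread lug inside the ring, 6.5 mm above its underside, 15.8 mm from its axis along the ring's own +x. The other lug is opposite. Lugs are 4 mm thick, right-handed, rise 5.5 mm over 110 degrees anticlockwise seen from above, leave an opening of 23 mm, and run out into the wall over their lowest 36 degrees.
- stand: Fixed slicer stand: grey round foot 152 mm across with a steel threaded stud upright in its middle; a black button marks its own -x. Origin at the centre of its underside, on the worktop. Stud core 21 mm thick, thread 28.6 mm outside; 1 mm of play sideways. Right-handed thread with two starts: the ring goes down 18 mm per full clockwise turn (from above), axial play 1.5 mm.
- stud_tip (a point): Top of the stud, on its axis, 96 mm above the worktop; the tip is a cone that widens from 13 mm to 21 mm over 8 mm. Turning the ring takes almost no torque (below 0.05 N m) while it runs freely on the thread, about 0.1 N m soon after it touches the disc and about 0.15 to 0.2 N m when it is snug; it then stays tight by friction when let go.
- thread_end (a point): Upper end of one thread ridge, 82 mm above the worktop, 9.5 mm from the axis along the stand's own +x; the other start ends opposite. Ridges are 4 mm thick and run out into the core over the last 40 degrees. Put on, the ring rests on the ridges, underside 70 to 80 mm up, and catches within half a turn clockwise; then 0.65 to 1 turn to the disc.
- seal: Black rubber seal round the foot of the stud, 44 mm across, carrying the steel slicing disc, 112 mm across. Origin on the axis, at the seal's underside. The ring comes to bear on the disc's upper face, which lies 7.5 to 12.5 mm above this origin: it differs each time and is not given. The seal yields about 1 mm per 6 N, so resistance to turning rises steadily after touching; at most 6 mm.
- mug: Spotted white mug, 82 mm across and 91 mm high, standing on the worktop; leave alone. Origin at its underside.
- spice_jar: Small spice jar, 41 mm across and 105 mm high, standing on the worktop; leave alone. Origin at its underside.
- tin: Food tin with a red label, 75 mm across and 110 mm high, standing on the worktop; leave alone. Origin at its underside.
Not all that is in view belongs to the job. Of the things shaped like the part that bears ring_center, the orange one is meant.

How it is judged (in metres and radians):
On the way:
1. the ring is upright over the stud, round its thread but still well above the disc (horizontal distance between ring_center and stud_tip below 0.004 m and angle between ring_center's own z axis and vertical below 0.12 rad and z of ring_center in the frame of stand between 0.085 and 0.103 m), for 0.1 s.
At the end, for the whole second after the job is handed in: The ring sits upright on the stud (centred within 3 mm, tilt under 0.06 rad), screwed down on the disc and pressing it onto its seal with 5 to 26 N, at rest and released; all else stands where it was (horizontal distance between ring_center and stud_tip below 0.003 m and angle between ring_center's own z axis and vertical below 0.06 rad and z of ring_center in the frame of stand below 0.0815 m and contact force between ring and seal between 5 and 26 N and linear speed of ring below 0.01 m/s); the robot touches nothing.
It fails at once if the ring is overtightened: it presses the disc on its seal with more than 32 N (contact force between ring and seal above 32 N).
It fails at once if the thread is forced: more than 80 N between ring and stand (contact force between ring and stand above 80 N).
It fails at once if the mug is moved by more than 15 mm (distance of mug from where it was at the start of the episode above 0.015 m).
It fails at once if the spice jar is moved by more than 15 mm (distance of spice_jar from where it was at the start of the episode above 0.015 m).
It fails at once if the tin is moved by more than 15 mm (distance of tin from where it was at the start of the episode above 0.015 m).
It also fails if it takes over 72 s, if anything falls off the work surface, if the arm or the gripper's body presses on something with over 40 N, if the wrist force passes 120 N, or if a joint passes its speed limit or range.

## Working session

There is one attempt and no reset: what is moved stays moved. The work goes in short steps, Python scripts to look and compute and a tool call to move; the robot and the scene stay as the last step left them, time stands still between calls to the robot, and variables do not carry over. Pictures are saved under pics/ and viewed, and the job is handed in when it is done.

Besides the shell and the picture viewer there is one more tool, called after "Call:" as a command line: name --argument value ..., lists and objects as JSON in quotes. apply_moves: Moves the arm, as the interface text tells. Its arguments: {"type":"object","properties":{"plan":{"type":"array","items":{"type":"array"}},"squeeze":{"type":"number"}},"required":["plan"]}

```bash
ls; mkdir -p pics; cat > h.py <<'E'
import numpy as np, cv2
from plant import get_state, viewer, close_job, r
def cap(n,save=None):
    s=get_state(); d=viewer.capture(n)
    d['s']=s
    if save: cv2.imwrite('pics/'+save,d['frame'])
    return d
E
python3 - <<'E'
from h import *
print(get_state(), r.hold_point_z)
for n in ['scene','top','wrist']:
    d=cap(n,n+'0.png'); print(n,d['K'],d['D'],d.get('R'),d.get('t'),d.get('mount'))
E
```

```text
pics
{'time_s': 0.0, 'joints': array([ 9.37411954e+01,  2.05902955e+01,  6.34241235e-01, -2.13521055e-02,
       -7.01381105e+01, -1.65061299e+01]), 'qd': array([-0.03120936, -0.01355924, -0.08394346,  0.00931346, -0.03703723,
       -0.01954732]), 'joint_torque': array([-9.23497246e-04, -5.82717991e+01,  2.93057799e+01,  6.99729323e+00,
        7.03147991e-03, -1.64432313e-04]), 'tcp_pos': array([0.14906266, 0.65781799, 0.22563525]), 'eef_rot': array([-1.79992489e+02, -9.59876294e-02, -1.02772212e+02]), 'contact_force': array([0.15724503, 0.16588687, 0.02428524]), 'moment': array([-0.0141099 , -0.02751719,  0.04346405]), 'gripper_width': 0.08794041155329801} 0.0188
scene [[366.59742101   0.         319.63208334]
 [  0.         366.59742101 203.76962608]
 [  0.           0.           1.        ]] [0.00619154 0.         0.         0.         0.        ] [[ 0.63988514 -0.76845558  0.00479864]
 [-0.49337658 -0.41560112 -0.76410423]
 [ 0.58917447  0.48657141 -0.64507496]] [-0.32426568  0.27344541  1.07912911] None
top [[366.13512532   0.         320.33318106]
 [  0.         366.13512532 197.38892686]
 [  0.           0.           1.        ]] [0.01332693 0.         0.         0.         0.        ] [[-0.01831023 -0.99967267 -0.0178685 ]
 [-0.99917817  0.01894171 -0.03583579]
 [ 0.03616252  0.01719766 -0.99919793]] [-0.01219989  0.44891517  1.31619749] None
wrist [[293.66887593   0.         320.35001136]
 [  0.         293.66887593 201.65866432]
 [  0.           0.           1.        ]] [-0.0327924  0.         0.         0.         0.       ] None None [[ 9.99999861e-01  4.72785939e-04  2.35166951e-04 -2.05129701e-04]
 [-5.19260580e-04  9.61351356e-01  2.75323994e-01 -7.43066973e-02]
 [-9.59087542e-05 -2.75324077e-01  9.61351467e-01 -1.57804436e-01]
 [ 0.00000000e+00  0.00000000e+00  0.00000000e+00  1.00000000e+00]]
```

View pics/scene0.png

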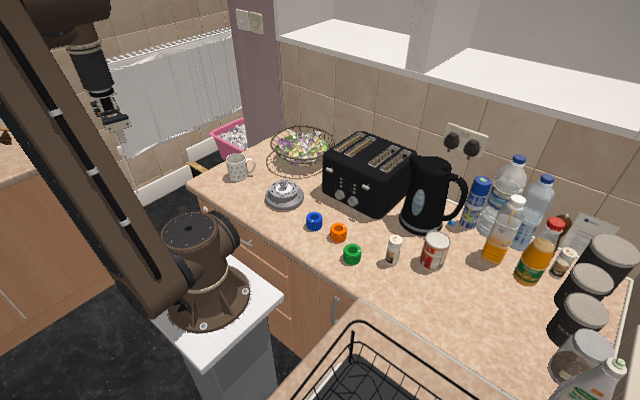

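View pics/top0.png

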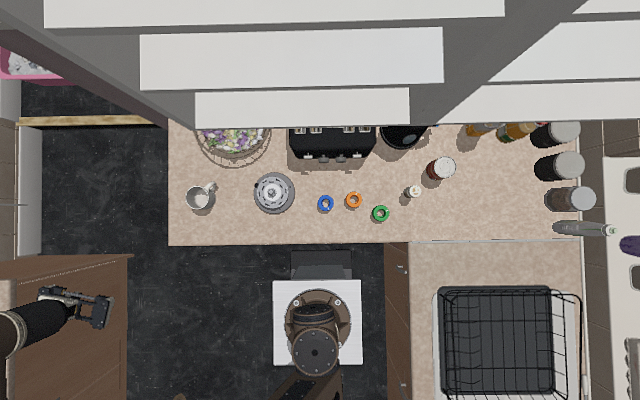

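View pics/wrist0.png

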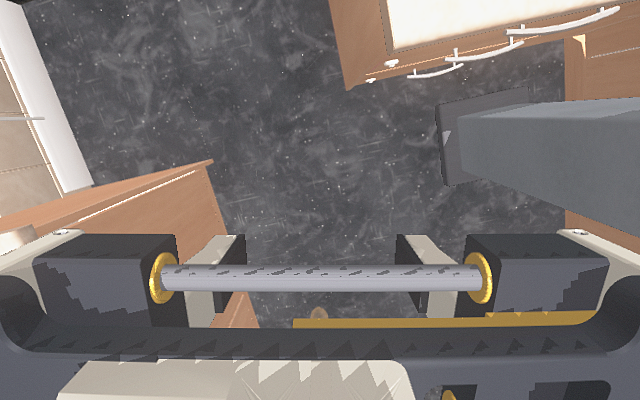

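Candidates in the top view are a blue ring (326,203), an orange ring (353,200) and a green ring (381,213). I choose the orange one at (353,200), and next take a close crop and measure it.

```bash
cat >> h.py <<'E'
def ray(d,uv):
    uv=np.array(uv,float).reshape(-1,1,2)
    n=cv2.undistortPoints(uv,d['K'],d['D']).reshape(-1,2)
    c=np.c_[n,np.ones(len(n))]
    if 'R' in d and d['R'] is not None:
        R=d['R'];o=-R.T@d['t'];return o,c@R
    from scipy.spatial.transform import Rotation as Ro
    T=np.eye(4);T[:3,:3]=Ro.from_euler('xyz',d['s']['eef_rot'],degrees=True).as_matrix();T[:3,3]=d['s']['tcp_pos']
    M=T@d['mount'];return M[:3,3],c@M[:3,:3].T
def onz(d,uv,z):
    o,v=ray(d,uv);return o+v*((z-o[2])/v[:,2])[:,None]
def proj(d,X):
    X=np.atleast_2d(X).astype(float)
    if 'R' in d and d['R'] is not None: Xc=X@d['R'].T+d['t']
    else:
        from scipy.spatial.transform import Rotation as Ro
        T=np.eye(4);T[:3,:3]=Ro.from_euler('xyz',d['s']['eef_rot'],degrees=True).as_matrix();T[:3,3]=d['s']['tcp_pos']
        M=np.linalg.inv(T@d['mount']);Xc=X@M[:3,:3].T+M[:3,3]
    return cv2.projectPoints(Xc,np.zeros(3),np.zeros(3),d['K'],d['D'])[0].reshape(-1,2)
def orange(f):
    h=cv2.cvtColor(f,cv2.COLOR_BGR2HSV)
    return cv2.inRange(h,(5,180,100),(20,255,255))
E
python3 - <<'E'
from h import *
t=cap('top');s=cap('scene')
a=cv2.resize(t['frame'][165:245,180:420],None,fx=3.3,fy=3.3,interpolation=cv2.INTER_NEAREST)
b=cv2.resize(s['frame'][150:270,220:420],None,fx=2.5,fy=2.5,interpolation=cv2.INTER_NEAREST)
cv2.imwrite('pics/a.png',a);cv2.imwrite('pics/b.png',b)
for d,roi in((t,(320,180,380,225)),(s,(320,215,360,250))):
    m=np.zeros((400,640),np.uint8);x0,y0,x1,y1=roi
    m[y0:y1,x0:x1]=orange(d['frame'])[y0:y1,x0:x1]
    ys,xs=np.nonzero(m);print(len(xs),xs.min(),xs.max(),ys.min(),ys.max())
    c,_=cv2.findContours(m,0,2);c=max(c,key=cv2.contourArea);(e)=cv2.minEnclosingCircle(c);print(e)
    print(onz(d,[e[0]],.044),onz(d,[e[0]],.022))
print(onz(t,[[274,192]],0.09), onz(t,[[415,190],[440,170],[200,197]],0.1))
E
```

```text
62 346 360 192 206
((355.191162109375, 197.6764678955078), 5.455268383026123)
[[ 0.44397423 -0.14356429  0.044     ]] [[ 0.44471352 -0.1452776   0.022     ]]
274 330 346 223 242
((338.2420959472656, 232.3368377685547), 9.883825302124023)
[[ 0.42084544 -0.15215892  0.044     ]] [[ 0.43906119 -0.1391914   0.022     ]]
[[0.4669634  0.13526361 0.09      ]] [[ 0.46402421 -0.33961635  0.1       ]
 [ 0.52945698 -0.4246182   0.1       ]
 [ 0.45430356  0.38454909  0.1       ]]
```

View pics/a.png

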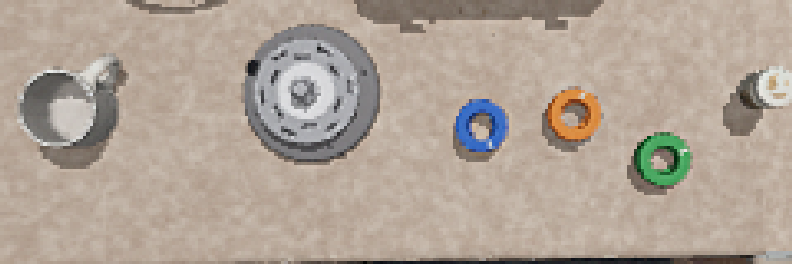

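View pics/b.png

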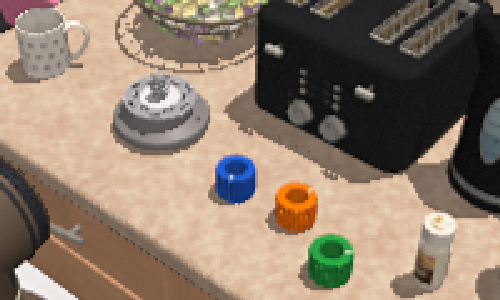

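Call:
apply_moves --plan '[[0,[0.57,-0.74,-0.1],0],[0,[0.57,-0.74,-0.1],0],[0,[0.57,-0.74,-0.1],0],[0,[0.57,-0.74,-0.1],0],[0,[0.57,-0.74,-0.1],0],[0,[0.57,-0.74,-0.1],0],[0,[0.57,-0.74,-0.1],0],[0,[0.57,-0.74,-0.1],0],[0,[0.57,-0.74,-0.1],0],[0,[0.57,-0.74,-0.1],0],[0,[0,0,0],0]]'

```text
time_s: 1.62
tcp_pos: [0.4485, 0.2965, 0.277]
eef_rot: [-180.0, 0.0, -103.0]
contact_force: [0.1, 0.2, 0.1]
gripper_width: 0.0875
```

```bash
python3 - <<'E'
from h import *
d=cap('wrist','w1.png');s=d['s'];print(s['time_s'],s['joints'],s['tcp_pos'],s['eef_rot'],s['contact_force'],s['moment'])
E
```

```text
1.625 [ 5.43801903e+01  5.80258537e+00 -1.20762439e+01  1.64031381e-02
 -7.20918572e+01  2.26466374e+01] [0.44850708 0.29650923 0.2770013 ] [-1.79974306e+02  2.10417648e-02 -1.02968128e+02] [0.05121242 0.2469389  0.09741268] [ 0.03534136  0.07702497 -0.02891432]
```

View pics/w1.png

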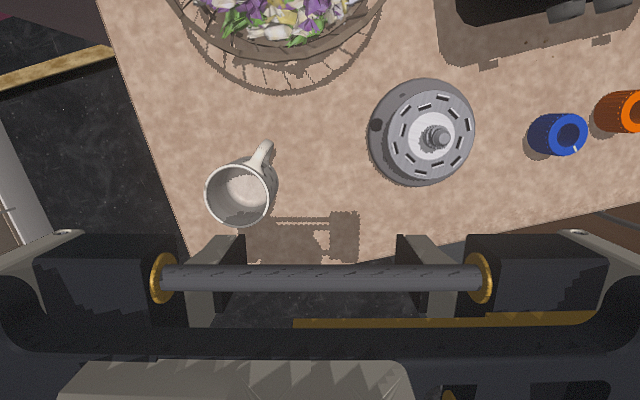

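Call:
apply_moves --plan '[[0,[0.77,-0.27,0],0],[0,[0.77,-0.27,0],0],[0,[0.77,-0.27,0],0],[0,[0.75,-0.28,0],0],[0,[0,0,0],0]]'

```text
time_s: 2.3
tcp_pos: [0.466, 0.1362, 0.2766]
eef_rot: [-180.0, 0.0, -102.9]
contact_force: [0.1, 0.0, 0.7]
gripper_width: 0.0879
```

```bash
python3 - <<'E'
from h import *
d=cap('wrist','w2.png');s=d['s'];print(s['joints'],s['tcp_pos'],s['eef_rot'])
import pickle;pickle.dump(d,open('w2.pkl','wb'))
f=d['frame'];cv2.imwrite('pics/w2c.png',cv2.resize(f[60:240,200:440],None,fx=3.3,fy=3.3,interpolation=cv2.INTER_CUBIC))
print(proj(d,[[.467,.135,.096],[.44,-.143,.044]]))
E
```

```text
[ 3.95539775e+01  5.58284218e-01 -1.77538250e+01 -6.66493054e-03
 -7.16792341e+01  3.75974926e+01] [0.46601659 0.13618674 0.27664934] [-1.79999732e+02  1.07191965e-02 -1.02850624e+02]
[[321.29019149 182.17613195]
 [528.28518295 148.41413812]]
```

View pics/w2.png

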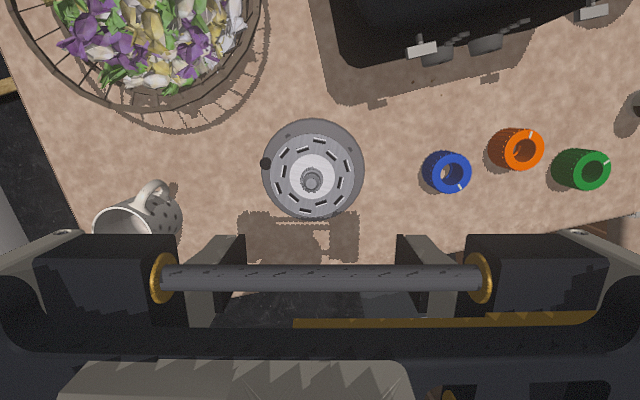

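View pics/w2c.png

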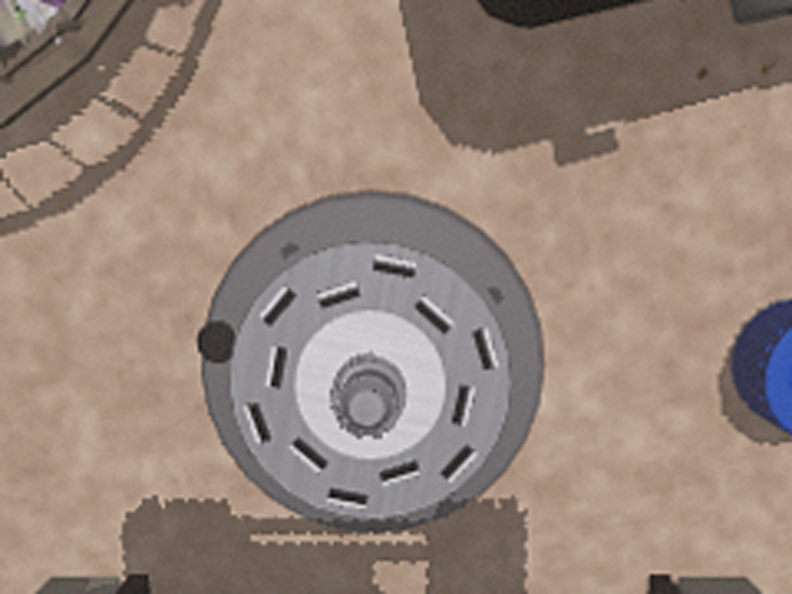

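```bash
python3 - <<'E'
from h import *
import pickle;d=pickle.load(open('w2.pkl','rb'))
P=lambda x,y:[200+x/3.3,60+y/3.3]
print('tip',onz(d,[P(367,405)],.096))
for z in(0,.01,.02): 
    a=onz(d,[P(202,361),P(545,361),P(373,190),P(373,533)],z);print(z,a.mean(0),np.linalg.norm(a[0]-a[1]),np.linalg.norm(a[2]-a[3]))
for z in(.03,.04,.05): 
    a=onz(d,[P(231,381),P(510,381),P(371,241),P(371,521)],z);print(z,a.mean(0),np.linalg.norm(a[0]-a[1]),np.linalg.norm(a[2]-a[3]))
b=onz(d,[P(216,342)],.02)[0];print('button',b)
m=orange(d['frame']);m[:,:470]=0;m[:, 560:]=0;m[:110]=0;m[200:]=0
c=max(cv2.findContours(m,0,2)[0],key=cv2.contourArea);print(cv2.boundingRect(c))
f=d['frame'];cv2.imwrite('pics/w2r.png',cv2.resize(f[110:190,400:630],None,fx=3.4,fy=3.4,interpolation=cv2.INTER_CUBIC))
E
```

```text
tip [[0.46898719 0.14671541 0.096     ]]
0 [0.46653869 0.14737332 0.        ] 0.15529478555019208 0.1571306812356233
0.01 [0.46819505 0.14673937 0.01      ] 0.1517203023649826 0.15351394049338038
0.02 [0.46985142 0.14610541 0.02      ] 0.14814581917977315 0.14989719975113755
0.03 [0.46405115 0.14830295 0.03      ] 0.1182205750223747 0.12058525329505121
0.04 [0.46589188 0.14759899 0.04      ] 0.11529760654694222 0.11760381885424627
0.05 [0.4677326  0.14689503 0.05      ] 0.11237463807150967 0.11462238441344118
button [0.49472387 0.20965848 0.02      ]
(502, 129, 42, 42)
```

View pics/w2r.png

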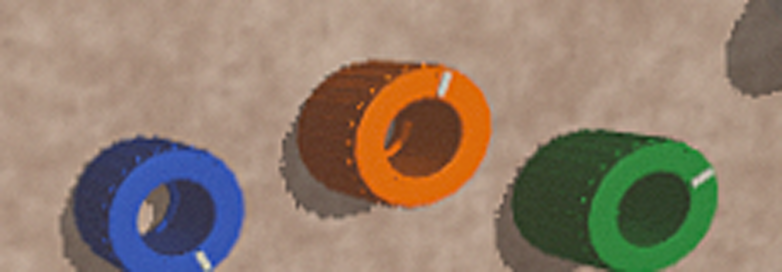

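```bash
python3 - <<'E'
from h import *
import pickle;d=pickle.load(open('w2.pkl','rb'))
P=lambda x,y:[400+x/3.4,110+y/3.4]
c=onz(d,[P(424,137)],.044)[0];print(c)
m=onz(d,[P(445,83)],.044)[0]-c;print(m,np.degrees(np.arctan2(m[1],m[0])))
e=onz(d,[P(357,137),P(491,137)],.044);print(np.linalg.norm(e[0]-e[1]))
# toaster two-view: scene near-left edges
s=cap('scene','s2.png');t=cap('top','t2.png')
cv2.imwrite('pics/s2c.png',cv2.resize(s['frame'][110:260,260:500],None,fx=3.3,fy=3.3,interpolation=cv2.INTER_CUBIC))
cv2.imwrite('pics/t2c.png',cv2.resize(t['frame'][115:215,240:400],None,fx=5,fy=5,interpolation=cv2.INTER_CUBIC))
E
```

```text
[ 0.43852161 -0.13806517  0.044     ]
[ 0.01936286 -0.00911279  0.        ] -25.20320606794721
0.05453694362020946
```

View pics/s2c.png

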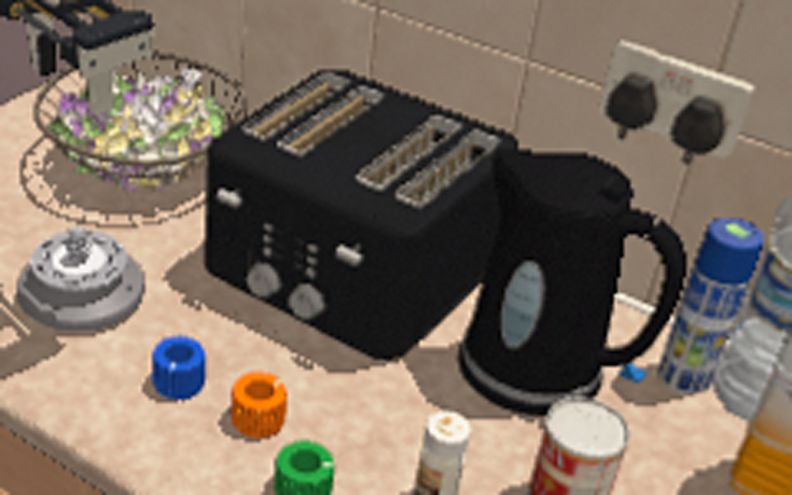

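View pics/t2c.png

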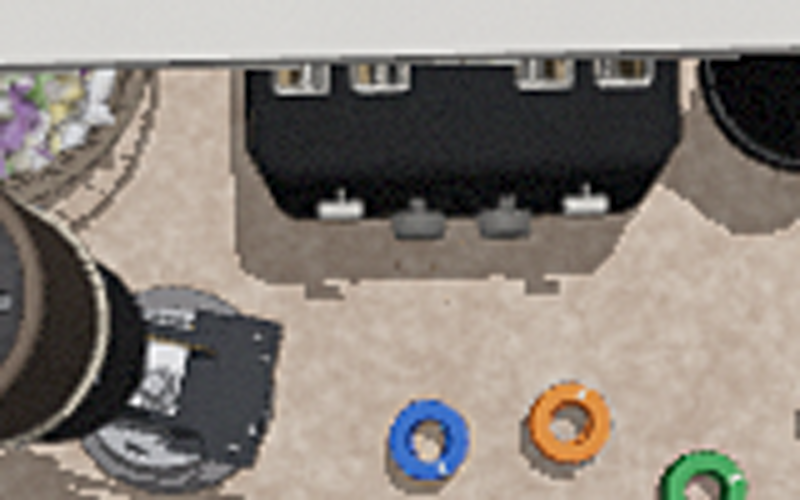

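Call:
apply_moves --plan '[[30,[0.91,-0.114,0],0],[30,[0.91,-0.114,0],0],[30,[0.91,-0.114,0],0],[30,[0.91,-0.114,0],0],[30,[0.91,-0.114,0],0],[30,[0.91,-0.114,0],0],[30,[0,0,0.2],1],[30,[0,0,0.2],1],[30,[0,0,0.2],1],[30,[0,0,0.2],1],[30,[0,0,0.2],1],[30,[0,0,0.2],1]]'

```text
time_s: 3.95
tcp_pos: [0.44, -0.1353, 0.2161]
eef_rot: [180.0, -0.0, -138.9]
contact_force: [-0.3, 0.5, -0.5]
gripper_width: 0.0778
```

Call:
apply_moves --plan '[[30,[0,0,0.4],1],[30,[0,0,0.4],1],[30,[0,0,0.4],1],[30,[0,0,0.4],0.9],[30,[0,0,0],0],[30,[0,0,0],0]]'

```text
time_s: 4.7
tcp_pos: [0.4402, -0.136, 0.1372]
eef_rot: [-180.0, 0.0, -162.0]
contact_force: [0.6, 0.9, -0.2]
gripper_width: 0.0773
```

```bash
python3 - <<'E'
from h import *
d=cap('wrist','w3.png');s=d['s'];print(s['joints'],s['tcp_pos'],s['eef_rot'],s['contact_force'],s['moment'])
import pickle;pickle.dump(d,open('w3.pkl','wb'))
print(proj(d,[[.4385,-.138,.044]]))
E
```

```text
[ 7.45445600e+00  4.90363380e+00 -3.27229976e+01  2.13888185e-02
 -5.23437349e+01  1.05567414e+01] [ 0.44019641 -0.1359505   0.13717985] [-1.79977918e+02  2.60266691e-02 -1.61975735e+02] [ 0.621265    0.94227744 -0.24782546] [ 0.02607407 -0.10043342  0.00092421]
[[323.0141765 202.5990807]]
```

View pics/w3.png

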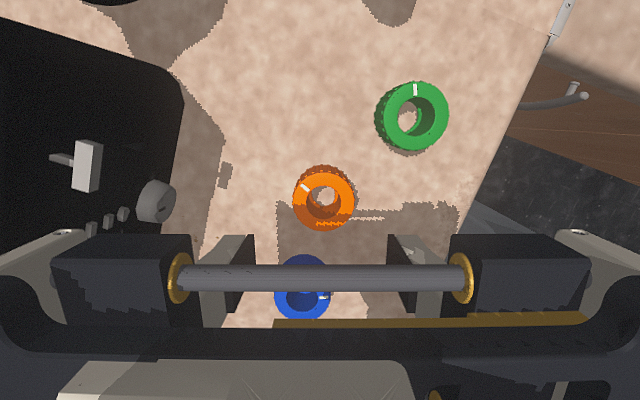

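```bash
python3 - <<'E'
from h import *
import pickle;d=pickle.load(open('w3.pkl','rb'))
f=d['frame'];cv2.imwrite('pics/w3c.png',cv2.resize(f[150:240,270:380],None,fx=6,fy=6,interpolation=cv2.INTER_CUBIC))
E
```

```text
(no output)
```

View pics/w3c.png

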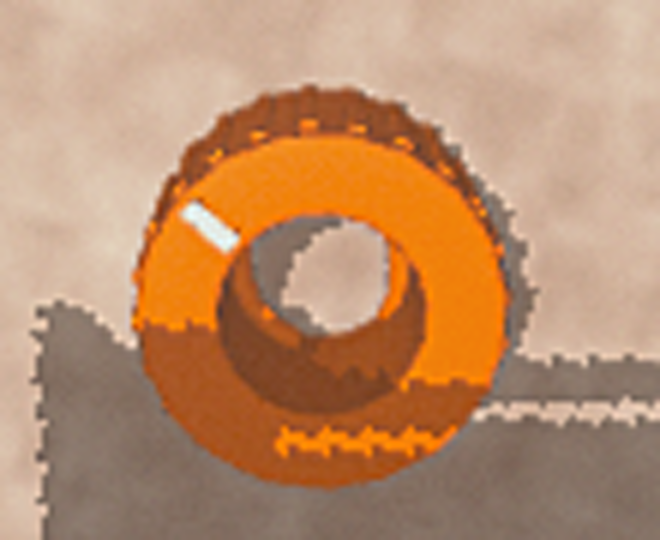

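```bash
python3 - <<'E'
from h import *
import pickle;d=pickle.load(open('w3.pkl','rb'))
P=lambda x,y:[270+x/6,150+y/6]
c=onz(d,[P(322,311)],.044)[0];m=onz(d,[P(210,226)],.044)[0]-c
e=onz(d,[P(137,311),P(507,311)],.044)
print(c,np.linalg.norm(e[0]-e[1]),np.degrees(np.arctan2(m[1],m[0])))
y=np.radians(-162);dd=c[:2]-d['s']['tcp_pos'][:2];print(dd,dd@[np.cos(y),np.sin(y)],dd@[np.sin(y),-np.cos(y)])
E
```

```text
[ 0.43816977 -0.13885323  0.044     ] 0.054850990423113394 -20.164126792755688
[-0.00202664 -0.00290273] 0.0028244382968816576 -0.002134395584932552
```

Call:
apply_moves --plan '[[30,[0.056,-0.043,0.4],0],[30,[0,0,0.5],0],[30,[0,0,0.5],0],[30,[0,0,0.5],0],[30,[0,0,0.35],0],[30,[0,0,0.2],0],[30,[0,0,0],0],[30,[0,0,0],0]]' --squeeze 12

```text
time_s: 5.75
tcp_pos: [0.4381, -0.1393, 0.0148]
eef_rot: [-180.0, 0.1, -162.1]
contact_force: [0.7, 0.2, 0.9]
gripper_width: 0.0775
```

Call:
apply_moves --plan '[[140,[0,0,0],0],[140,[0,0,0],0],[140,[0,0,0],0],[140,[0,0,0],0],[140,[0,0,0],0],[140,[0,0,0],0]]' --squeeze 12

```text
time_s: 6.5
tcp_pos: [0.4377, -0.1394, 0.0143]
eef_rot: [-180.0, 0.0, -162.2]
contact_force: [-1.4, 0.3, 4.5]
gripper_width: 0.0555
```

```bash
python3 - <<'E'
from h import *
d=cap('wrist','w4.png');s=d['s'];print(s['tcp_pos'],s['eef_rot'],s['contact_force'],s['moment'],s['gripper_width'])
E
```

```text
[ 0.43766906 -0.13938039  0.01434265] [-1.79989168e+02  2.57476899e-02 -1.62155337e+02] [-1.42431056  0.27808012  4.52603564] [0.38217339 0.282658   0.0023315 ] 0.055535285558579194
```

View pics/w4.png

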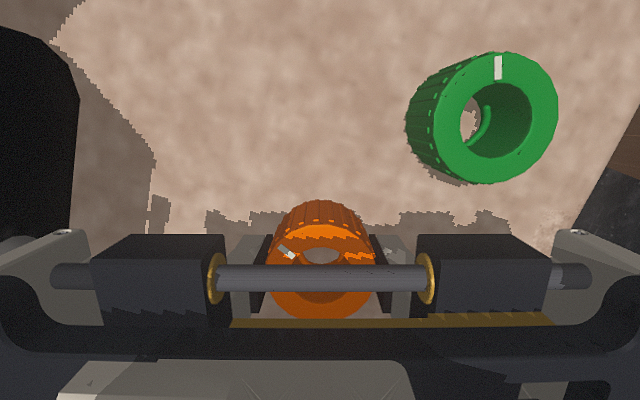

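Call:
apply_moves --plan '[[140,[0,0,-0.3],0],[140,[0,0,-0.5],0],[140,[0,0,-0.7],0],[140,[0,0,-0.7],0],[140,[0,0,-0.7],0],[140,[-0.394,0.875,0],0],[140,[-0.394,0.875,0],0],[140,[-0.394,0.875,0],0],[140,[-0.394,0.875,0],0],[140,[-0.394,0.875,0],0],[140,[-0.394,0.875,0],0]]' --squeeze 20

```text
time_s: 7.92
tcp_pos: [0.4691, 0.1482, 0.1588]
eef_rot: [-180.0, -0.0, -162.2]
contact_force: [1.2, 0.7, -0.6]
gripper_width: 0.055
```

Call:
apply_moves --plan '[[140,[0,0,0],-1],[140,[0,0,0],-1],[140,[0,0,0],-1],[140,[0,0,0],-1],[140,[0,0,0],-1],[140,[0,0,0],-1],[140,[0,0,0],-1],[140,[0,0,0],-1],[140,[0,0,0],-1],[140,[0,0,0],-1],[140,[0,0,0],-1],[140,[0,0,0],-1]]'

```text
time_s: 9.43
tcp_pos: [0.4691, 0.1465, 0.1586]
eef_rot: [179.9, -0.0, -90.0]
contact_force: [-0.3, 0.7, -1.1]
gripper_width: 0.0555
```

Call:
apply_moves --plan '[[140,[0,0,0],-1],[140,[0,0,0],-1],[140,[0,0,0],-1],[140,[0,0,0],-1],[140,[0,0,0],-1],[140,[0,0,0],-1],[140,[0,0,0],-1],[140,[0,0,0],-1],[140,[0,0,0],-1],[140,[0,0,0],-0.5],[140,[0,0,0],0]]'

```text
time_s: 10.8
tcp_pos: [0.4692, 0.1465, 0.1587]
eef_rot: [180.0, 0.0, -33.2]
contact_force: [0.8, 0.1, -0.9]
gripper_width: 0.0551
```

```bash
python3 - <<'E'
from h import *
d=cap('wrist','w5.png');s=d['s'];print(s['joints'],s['tcp_pos'],s['eef_rot'],s['contact_force'],s['moment'],s['gripper_width'])
import pickle;pickle.dump(d,open('w5.pkl','wb'))
d2=cap('scene');cv2.imwrite('pics/s5.png',cv2.resize(d2['frame'][110:230,220:380],None,fx=5,fy=5,interpolation=cv2.INTER_CUBIC))
E
```

```text
[ 4.02969059e+01  6.57800273e+00 -2.74885510e+01 -1.43431868e-02
 -5.59794648e+01  1.06512543e+02] [0.46921547 0.146509   0.15867082] [ 1.79959256e+02  2.44715466e-02 -3.31985895e+01] [ 0.79862344  0.10066395 -0.86923702] [-0.03928174 -0.07044949 -0.00207131] 0.05507170282474702
```

View pics/w5.png

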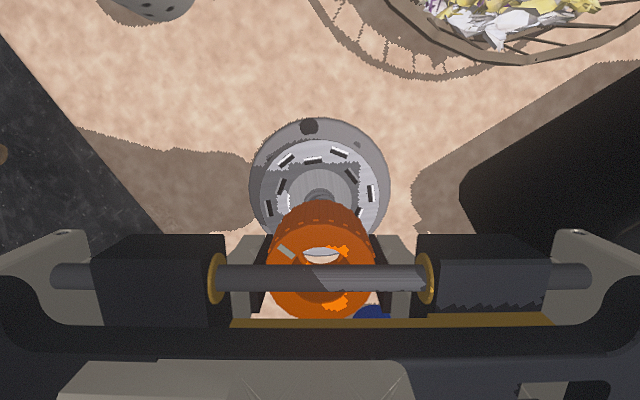

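View pics/s5.png

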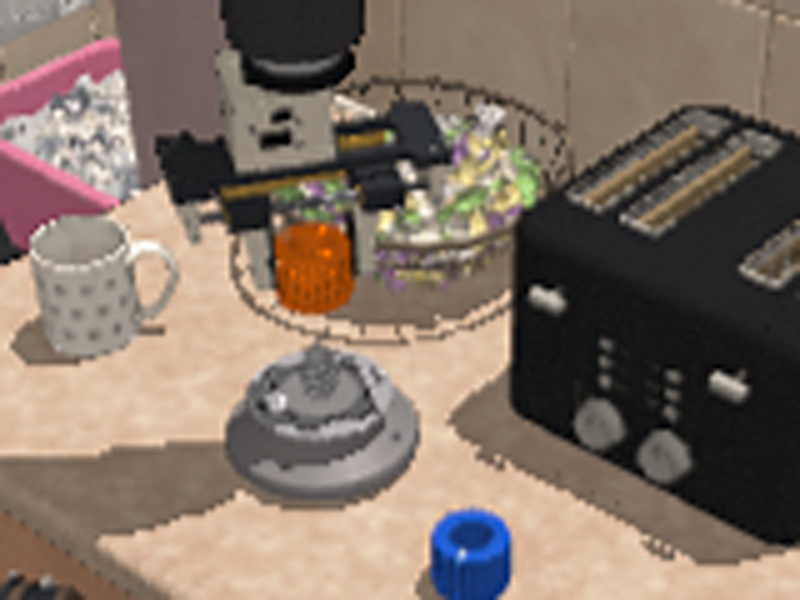

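```bash
python3 - <<'E'
from h import *
import pickle;d=pickle.load(open('w5.pkl','rb'))
f=cv2.resize(d['frame'][170:330,220:420],None,fx=4,fy=4,interpolation=cv2.INTER_CUBIC)
M=np.linalg.inv(d['mount'])
th=np.radians(np.arange(0,360,15))
for ey in(0,):
    for rr,zz,col in((.028,-.0297,(255,0,0)),(.0155,-.0297,(0,255,0)),(.028,.0143,(255,255,0))):
        X=np.c_[rr*np.cos(th),ey+rr*np.sin(th),np.full(len(th),zz)];Xc=X@M[:3,:3].T+M[:3,3]
        p=cv2.projectPoints(Xc,np.zeros(3),np.zeros(3),d['K'],d['D'])[0].reshape(-1,2)
        for q in p: cv2.circle(f,tuple(int(v) for v in ((q-[220,170])*4)),3,col,-1)
cv2.imwrite('pics/w5c.png',f)
print(proj(d,[[.469,.1467,.096]]))
E
```

```text
[[320.02222963 215.29531014]]
```

View pics/w5c.png

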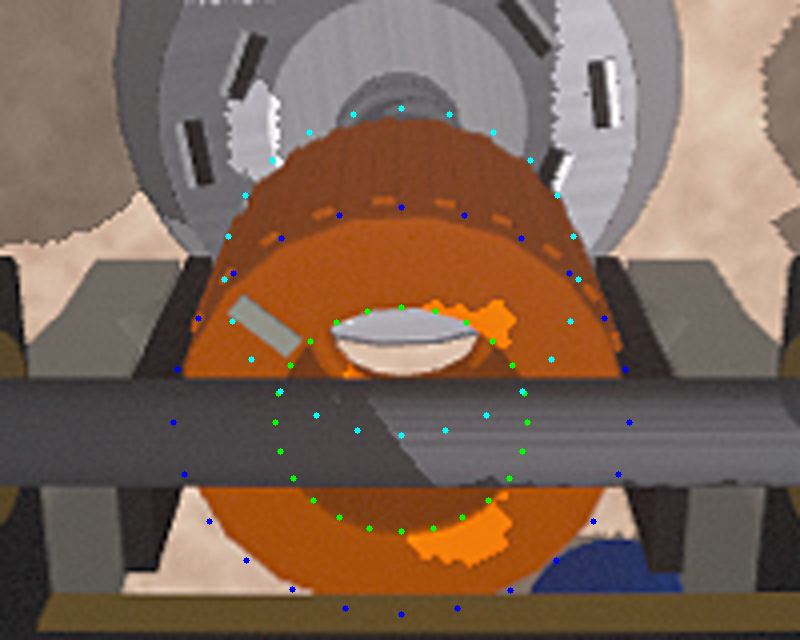

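```bash
python3 - <<'E'
from h import *
import pickle;d=pickle.load(open('w5.pkl','rb'))
f=cv2.resize(d['frame'][105:265,220:420],None,fx=4,fy=4,interpolation=cv2.INTER_CUBIC)
th=np.radians(np.arange(0,360,10));c=np.array([.469,.1467])
for rr,zz,col in((.076,0.01,(255,0,0)),(.056,.05,(0,255,0)),(.076,0.0,(0,0,255))):
    p=proj(d,np.c_[c[0]+rr*np.cos(th),c[1]+rr*np.sin(th),np.full(len(th),zz)])
    for q in p: cv2.circle(f,tuple(int(v) for v in ((q-[220,105])*4)),3,col,-1)
cv2.imwrite('pics/w5d.png',f)
E
```

```text
(no output)
```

View pics/w5d.png

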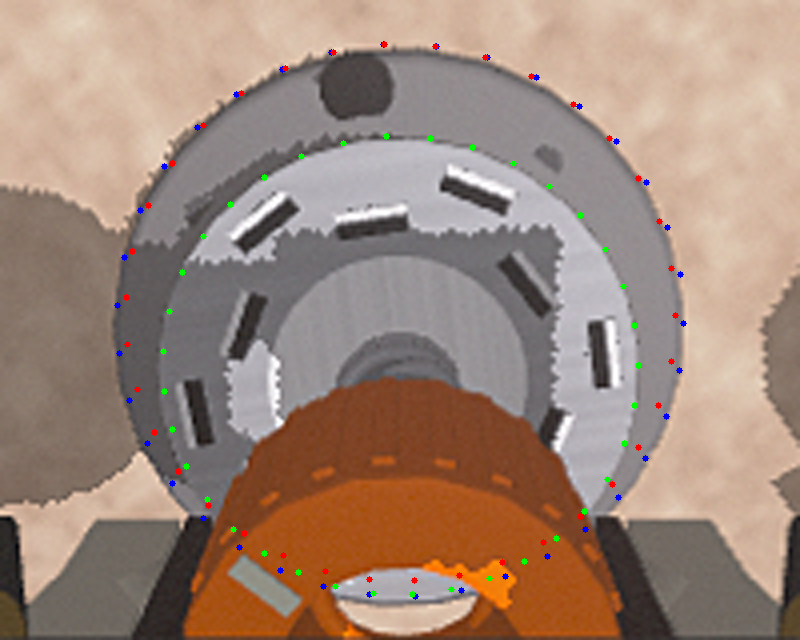

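Call:
apply_moves --plan '[[140,[0,0,0.3],0],[140,[0,0,0.3],0],[140,[0,0,0.25],0],[140,[0,0,0.2],0],[140,[0,0,0.1],0],[140,[0,0,0.05],0],[140,[0,0,0],0],[140,[0,0,0],0]]' --squeeze 10

```text
time_s: 11.9
tcp_pos: [0.4698, 0.1469, 0.0995]
eef_rot: [-180.0, -0.0, -33.2]
contact_force: [0.2, 0.2, -1.0]
gripper_width: 0.0554
```

Call:
apply_moves --plan '[[140,[0,0,0.02],0],[140,[0,0,0.02],0],[140,[0,0,0.02],0],[140,[0,0,0.02],0],[140,[0,0,0],0]]'

```text
time_s: 12.52
tcp_pos: [0.4695, 0.1467, 0.095]
eef_rot: [180.0, 0.0, -33.2]
contact_force: [0.7, 0.0, -0.9]
gripper_width: 0.0552
```

Call:
apply_moves --plan '[[140,[0,0,0.02],0],[140,[0,0,0.02],0],[140,[0,0,0.02],0],[140,[0,0,0.02],0],[140,[0,0,0],0]]'

```text
time_s: 13.15
tcp_pos: [0.4693, 0.1467, 0.0909]
eef_rot: [180.0, 0.0, -33.2]
contact_force: [-1.8, 2.1, -2.4]
gripper_width: 0.0556
```

Call:
apply_moves --plan '[[140,[0,0,0.02],0],[140,[0,0,0.02],0],[140,[0,0,0],0]]'

```text
time_s: 13.52
tcp_pos: [0.4695, 0.1468, 0.0889]
eef_rot: [-180.0, 0.0, -33.2]
contact_force: [-3.9, 2.4, -0.7]
gripper_width: 0.0554
```

```bash
python3 - <<'E'
from h import *
s=get_state();print(s['contact_force'],s['moment'],s['tcp_pos'])
E
```

```text
[-3.92126215  2.37079379 -0.73555807] [0.91460039 1.01300436 0.03225928] [0.46945501 0.14679637 0.08892432]
```

Call:
apply_moves --plan '[[140,[-0.012,0,0],0],[140,[0,0,0],0]]'

```text
time_s: 13.78
tcp_pos: [0.4693, 0.147, 0.0891]
eef_rot: [-180.0, -0.0, -33.2]
contact_force: [-1.0, 0.4, -0.5]
gripper_width: 0.0552
```

Call:
apply_moves --plan '[[140,[0,0,0.02],0],[140,[0,0,0.02],0],[140,[0,0,0],0]]'

```text
time_s: 14.15
tcp_pos: [0.4692, 0.147, 0.0871]
eef_rot: [-180.0, -0.0, -33.2]
contact_force: [-0.6, -0.6, 0.1]
gripper_width: 0.0552
```

```bash
python3 - <<'E'
from h import *
s=get_state();print(s['contact_force'],s['moment'],s['tcp_pos'])
E
```

```text
[-0.62668312 -0.55022865  0.12069449] [-0.1805088  -0.04432389 -0.04088656] [0.4692059  0.14699883 0.0871462 ]
```

Call:
apply_moves --plan '[[140,[0,0,0.02],0],[140,[0,0,0],0]]'

```text
time_s: 14.4
tcp_pos: [0.4694, 0.1471, 0.0868]
eef_rot: [-180.0, -0.0, -33.1]
contact_force: [-2.0, -0.8, 6.0]
gripper_width: 0.0551
```

Call:
apply_moves --plan '[[140,[0,0,0.01],0],[140,[0,0,0.01],0],[140,[0,0,0],0]]'

```text
time_s: 14.78
tcp_pos: [0.4698, 0.1474, 0.0863]
eef_rot: [-179.9, -0.1, -33.1]
contact_force: [-2.7, 0.3, 10.3]
gripper_width: 0.0555
```

Call:
apply_moves --plan '[[140,[0,0,-0.02],0],[140,[0,0,0],0]]'

```text
time_s: 15.02
tcp_pos: [0.4694, 0.1473, 0.0864]
eef_rot: [-179.9, -0.0, -33.2]
contact_force: [0.3, 0.9, 5.2]
gripper_width: 0.0554
```

Call:
apply_moves --plan '[[140,[0,0,0.006],1],[140,[0,0,0.006],1],[140,[0,0,0.006],1],[140,[0,0,0],0]]'

```text
time_s: 15.52
tcp_pos: [0.4693, 0.1472, 0.0854]
eef_rot: [-180.0, -0.0, -51.2]
contact_force: [-1.5, 0.3, 5.0]
gripper_width: 0.0551
```

```bash
python3 - <<'E'
from h import *
s=get_state();print(s['contact_force'],s['moment'],s['tcp_pos'],s['joints'][5])
E
```

```text
[-1.46799156  0.33169875  4.99548187] [ 0.07836639  0.37473856 -0.0045271 ] [0.46927896 0.14716763 0.08540648] 88.39106207917982
```

Call:
apply_moves --plan '[[140,[0,0,0.006],1],[140,[0,0,0.006],1],[140,[0,0,0.006],1],[140,[0,0,0.006],1],[140,[0,0,0],0]]'

```text
time_s: 16.15
tcp_pos: [0.4695, 0.1472, 0.0842]
eef_rot: [-180.0, 0.0, -75.1]
contact_force: [0.9, -0.9, 3.2]
gripper_width: 0.0551
```

```bash
python3 - <<'E'
from h import *
s=get_state();print(s['contact_force'],s['moment'],s['tcp_pos'],s['joints'][5])
d=cap('scene');cv2.imwrite('pics/s6.png',cv2.resize(d['frame'][130:220,230:350],None,fx=6,fy=6,interpolation=cv2.INTER_CUBIC))
E
```

```text
[ 0.87211469 -0.89657629  3.22950864] [-0.10353002 -0.42907973 -0.03348282] [0.46948631 0.14719484 0.08416958] 64.52912001690154
```

View pics/s6.png

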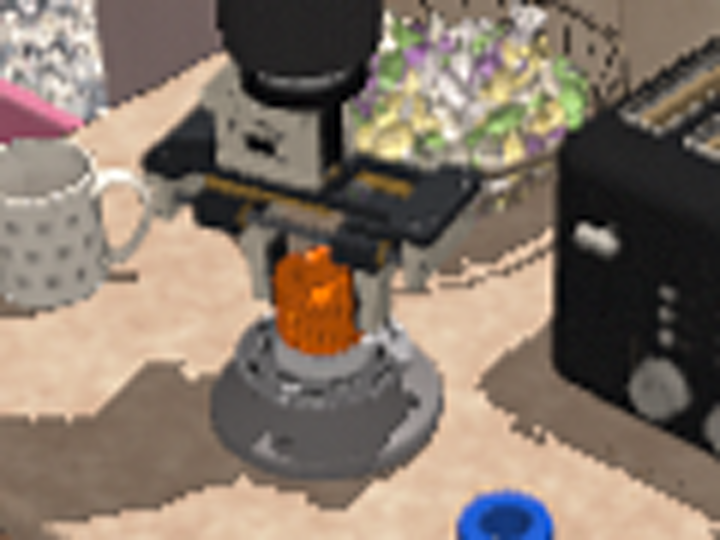

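Call:
apply_moves --plan '[[140,[0,0,0.006],1],[140,[0,0,0.006],1],[140,[0,0,0.006],1],[140,[0,0,0.006],1],[140,[0,0,0.006],1],[140,[0,0,0.006],1],[140,[0,0,0],0]]'

```text
time_s: 17.08
tcp_pos: [0.4694, 0.1469, 0.0825]
eef_rot: [-180.0, 0.0, -111.1]
contact_force: [1.8, -0.9, 5.8]
gripper_width: 0.0553
```

Call:
apply_moves --plan '[[140,[0,0,0.006],1],[140,[0,0,0.006],1],[140,[0,0,0.006],1],[140,[0,0,0.006],1],[140,[0,0,0.006],1],[140,[0,0,0.006],1],[140,[0,0,0],0]]'

```text
time_s: 17.95
tcp_pos: [0.4693, 0.1469, 0.0807]
eef_rot: [-180.0, 0.0, -147.1]
contact_force: [0.7, -0.6, 6.3]
gripper_width: 0.0551
```

```bash
python3 - <<'E'
from h import *
s=get_state();print(s['contact_force'],s['moment'],s['tcp_pos'],s['joints'][5])
E
```

```text
[ 0.71432667 -0.63847849  6.30427449] [-0.40003138 -0.06091859 -0.02516169] [0.46933334 0.14691637 0.08071266] -7.457439811082208
```

Call:
apply_moves --plan '[[140,[0,0,0.006],1],[140,[0,0,0.006],1],[140,[0,0,0.006],1],[140,[0,0,0.006],1],[140,[0,0,0.006],1],[140,[0,0,0.006],1],[140,[0,0,0.006],1],[140,[0,0,0.006],1],[140,[0,0,0],0]]'

```text
time_s: 19.08
tcp_pos: [0.4689, 0.1467, 0.0781]
eef_rot: [-180.0, -0.0, 164.9]
contact_force: [-1.1, -1.7, 6.6]
gripper_width: 0.0552
```

Call:
apply_moves --plan '[[140,[0,0,0.006],1],[140,[0,0,0.006],1],[140,[0,0,0.006],1],[140,[0,0,0.006],1],[140,[0,0,0.006],1],[140,[0,0,0.006],1],[140,[0,0,0.006],1],[140,[0,0,0.006],1],[140,[0,0,0],0]]'

```text
time_s: 20.2
tcp_pos: [0.4687, 0.1468, 0.0756]
eef_rot: [-180.0, 0.0, 116.9]
contact_force: [-2.0, -0.2, 6.1]
gripper_width: 0.0548
```

```bash
python3 - <<'E'
from h import *
s=get_state();print(s['contact_force'],s['moment'],s['tcp_pos'],s['joints'][5])
E
```

```text
[-2.04586585 -0.21086114  6.08219745] [0.00822769 0.46828253 0.00488168] [0.46867384 0.14675306 0.07560819] -103.45975376266489
```

Call:
apply_moves --plan '[[140,[0,0,0.006],1],[140,[0,0,0.006],1],[140,[0,0,0.006],1],[140,[0,0,0.006],1],[140,[0,0,0.006],1],[140,[0,0,0.006],1],[140,[0,0,0.006],1],[140,[0,0,0.006],1],[140,[0,0,0],0]]'

```text
time_s: 21.32
tcp_pos: [0.4687, 0.1469, 0.0731]
eef_rot: [-180.0, 0.0, 69.0]
contact_force: [-1.2, -0.2, 4.2]
gripper_width: 0.0556
```

```bash
python3 - <<'E'
from h import *
s=get_state();print(s['contact_force'],s['moment'],s['tcp_pos'],s['joints'][5])
E
```

```text
[-1.18568229 -0.19967701  4.19783435] [ 0.21515     0.6037925  -0.00546692] [0.46871209 0.14692281 0.07308338] -151.38021086196213
```

Call:
apply_moves --plan '[[40,[0,0,0],0],[40,[0,0,0],0],[40,[0,0,0],0],[40,[0,0,0],-1],[40,[0,0,0],-1],[40,[0,0,0],-1],[40,[0,0,0],-1],[40,[0,0,0],-1],[40,[0,0,0],-1],[40,[0,0,0],-1],[40,[0,0,0],-1],[40,[0,0,0],-1]]'

```text
time_s: 22.82
tcp_pos: [0.469, 0.147, 0.0731]
eef_rot: [-180.0, -0.0, 123.1]
contact_force: [0.3, -0.9, 0.1]
gripper_width: 0.0738
```

```bash
python3 - <<'E'
from h import *
d=cap('wrist','w7.png');s=d['s'];print(s['contact_force'],s['moment'],s['tcp_pos'],s['joints'][5])
import pickle;pickle.dump(d,open('w7.pkl','wb'))
E
```

```text
[ 0.28306378 -0.85730381  0.07561646] [ 0.082303   -0.17022724 -0.02184319] [0.46900998 0.14698354 0.07307807] -97.29843084469508
```

View pics/w7.png

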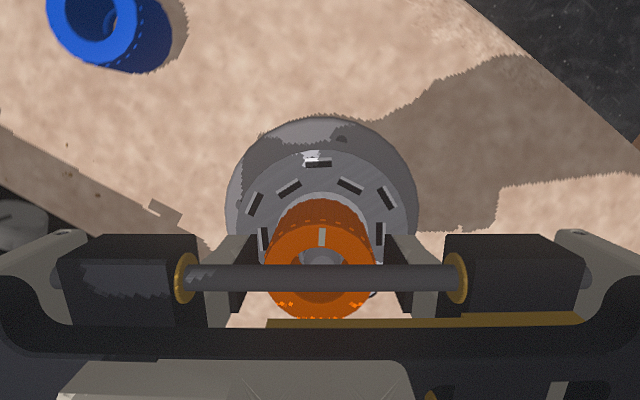

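Call:
apply_moves --plan '[[40,[0,0,0],-1],[40,[0,0,0],-1],[40,[0,0,0],-1],[40,[0,0,0],-1],[40,[0,0,0],-1],[40,[0,0,0],-1],[40,[0,0,0],-1],[40,[0,0,0],-1],[40,[0,0,0],-1],[40,[0,0,0],-1],[40,[0,0,0],-1],[40,[0,0,0],-1]]'

```text
time_s: 24.38
tcp_pos: [0.469, 0.147, 0.0731]
eef_rot: [-180.0, -0.0, -165.0]
contact_force: [-0.1, -0.1, 0.8]
gripper_width: 0.074
```

Call:
apply_moves --plan '[[40,[0,0,0],-1],[40,[0,0,0],-1],[40,[0,0,0],-1],[40,[0,0,0],-1],[40,[0,0,0],-1],[40,[0,0,0],-1],[40,[0,0,0],-1],[40,[0,0,0],-1],[40,[0,0,0],-1],[40,[0,0,0],-1],[40,[0,0,0],-1],[40,[0,0,0],-1]]'

```text
time_s: 25.88
tcp_pos: [0.469, 0.147, 0.0731]
eef_rot: [180.0, -0.0, -93.0]
contact_force: [0.5, -0.1, -0.6]
gripper_width: 0.074
```

Call:
apply_moves --plan '[[40,[0,0,0],-1],[40,[0,0,0],-1],[40,[0,0,0],-1],[40,[0,0,0],-1],[40,[0,0,0],-1],[40,[0,0,0],-1],[40,[0,0,0],-1],[40,[0,0,0],-1],[40,[0,0,0],-1],[40,[0,0,0],-1],[40,[0,0,0],-1],[40,[0,0,0],-1]]'

```text
time_s: 27.38
tcp_pos: [0.469, 0.147, 0.0731]
eef_rot: [180.0, 0.0, -21.0]
contact_force: [-0.7, -0.9, 0.5]
gripper_width: 0.0738
```

Call:
apply_moves --plan '[[40,[0,0,0],-1],[40,[0,0,0],-1],[40,[0,0,0],-1],[40,[0,0,0],0],[40,[0,0,0],0]]'

```text
time_s: 28.0
tcp_pos: [0.469, 0.147, 0.0731]
eef_rot: [180.0, 0.0, -3.3]
contact_force: [-0.3, 0.2, 0.2]
gripper_width: 0.0741
```

```bash
python3 - <<'E'
from h import *
d=cap('wrist');s=d['s'];print(s['time_s'],s['contact_force'],s['moment'],s['tcp_pos'],s['joints'][5])
f=cv2.resize(d['frame'][170:330,220:420],None,fx=4,fy=4,interpolation=cv2.INTER_CUBIC)
M=np.linalg.inv(d['mount']);th=np.radians(np.arange(0,360,15))
zt=s['tcp_pos'][2]
for und,col in((.0588,(0,255,0)),):
  for rr,h in((.0155,.044),):
    zz=zt-(und+h)
    p=proj(d,np.c_[.469+rr*np.cos(th),.1467+rr*np.sin(th),np.full(len(th),und+h)])
    for q in p: cv2.circle(f,tuple(int(v) for v in ((q-[220,170])*4)),3,col,-1)
cv2.imwrite('pics/w8.png',f)
E
```

```text
28.0 [-0.25684808  0.24224318  0.21904366] [-0.06759146 -0.10382499 -0.01427251] [0.4689848  0.14698337 0.07311011] 136.30599518449816
```

View pics/w8.png

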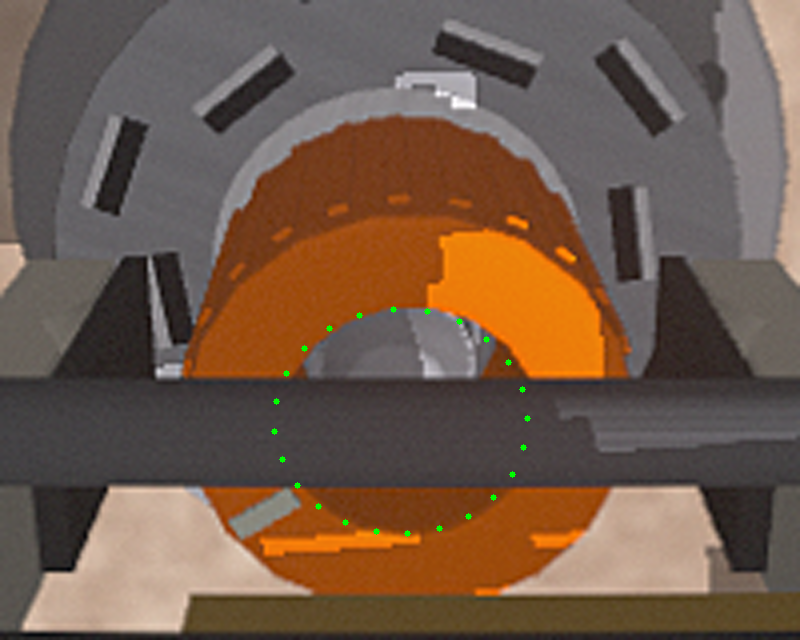

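Call:
apply_moves --plan '[[140,[0,0,0],0],[140,[0,0,0],0],[140,[0,0,0],0],[140,[0,0,0],0],[140,[0,0,0],0]]' --squeeze 14

```text
time_s: 28.68
tcp_pos: [0.4691, 0.1471, 0.0732]
eef_rot: [-180.0, -0.0, -3.2]
contact_force: [0.5, -0.0, 0.3]
gripper_width: 0.0554
```

Call:
apply_moves --plan '[[140,[0,0,0.006],1],[140,[0,0,0.006],1],[140,[0,0,0.006],1],[140,[0,0,0.006],1],[140,[0,0,0.006],1],[140,[0,0,0.006],1],[140,[0,0,0.006],1],[140,[0,0,0.006],1],[140,[0,0,0],0]]'

```text
time_s: 29.8
tcp_pos: [0.4689, 0.1469, 0.0708]
eef_rot: [180.0, 0.0, -51.1]
contact_force: [-1.4, 1.2, 1.3]
gripper_width: 0.055
```

```bash
cat > q.py <<'E'
from h import *
s=get_state();print(s['time_s'],s['contact_force'].round(1),s['moment'].round(3),s['tcp_pos'].round(4),s['joints'][5].round(1),s['eef_rot'].round(1),s['gripper_width'])
E
python3 q.py
```

```text
29.8 [-1.4  1.2  1.3] [-0.084  0.329  0.002] [0.4689 0.1469 0.0708] 88.5 [180.    0.  -51.1] 0.0549931436242755
```

Call:
apply_moves --plan '[[140,[0,0,0.006],1],[140,[0,0,0.006],1],[140,[0,0,0.006],1],[140,[0,0,0.006],1],[140,[0,0,0],0]]'

```text
time_s: 30.42
tcp_pos: [0.4689, 0.147, 0.0696]
eef_rot: [180.0, -0.0, -75.0]
contact_force: [-0.4, -0.0, 2.7]
gripper_width: 0.0551
```

```bash
python3 q.py
```

```text
30.425 [-0.4 -0.   2.7] [-0.14   0.463  0.007] [0.4689 0.147  0.0696] 64.6 [180.  -0. -75.] 0.05509842981643827
```

Call:
apply_moves --plan '[[140,[0,0,0.006],1],[140,[0,0,0.006],1],[140,[0,0,0.006],1],[140,[0,0,0.006],1],[140,[0,0,0],0]]'

```text
time_s: 31.05
tcp_pos: [0.4691, 0.1471, 0.0685]
eef_rot: [-180.0, 0.0, -98.9]
contact_force: [-1.1, -0.3, 2.7]
gripper_width: 0.0553
```

```bash
python3 q.py
```

```text
31.05 [-1.1 -0.3  2.7] [-0.076  0.39  -0.022] [0.4691 0.1471 0.0685] 40.7 [-180.     0.   -98.9] 0.0553036211993174
```

Underside is at about 0.054 and torque is still near zero, so I'll continue in small steps.

Call:
apply_moves --plan '[[140,[0,0,0.006],1],[140,[0,0,0.006],1],[140,[0,0,0.006],1],[140,[0,0,0],0]]'

```text
time_s: 31.55
tcp_pos: [0.4694, 0.1472, 0.0677]
eef_rot: [-180.0, 0.0, -116.9]
contact_force: [-0.4, 0.6, 3.3]
gripper_width: 0.0554
```

```bash
python3 q.py
```

```text
31.55 [-0.4  0.6  3.3] [-0.063  0.058  0.01 ] [0.4694 0.1472 0.0677] 22.7 [-180.     0.  -116.9] 0.055394748309483724
```

Call:
apply_moves --plan '[[140,[0,0,0.006],1],[140,[0,0,0.006],1],[140,[0,0,0.006],1],[140,[0,0,0],0]]'

```text
time_s: 32.05
tcp_pos: [0.4694, 0.1471, 0.067]
eef_rot: [-180.0, 0.0, -134.9]
contact_force: [-1.2, 0.0, 5.4]
gripper_width: 0.0552
```

```bash
python3 q.py
```

```text
32.05 [-1.2  0.   5.4] [-0.338  0.289 -0.055] [0.4694 0.1471 0.067 ] 4.7 [-180.     0.  -134.9] 0.055211079490239956
```

Call:
apply_moves --plan '[[140,[0,0,0.006],1],[140,[0,0,0.006],1],[140,[0,0,0],0]]'

```text
time_s: 32.42
tcp_pos: [0.4695, 0.1472, 0.0666]
eef_rot: [-180.0, 0.1, -146.9]
contact_force: [-0.7, -0.2, 8.2]
gripper_width: 0.0551
```

```bash
python3 q.py
```

```text
32.425 [-0.7 -0.2  8.2] [-0.267  0.468 -0.016] [0.4695 0.1472 0.0666] -7.3 [-1.800e+02  1.000e-01 -1.469e+02] 0.05513825130161486
```

Call:
apply_moves --plan '[[140,[0,0,0],1],[140,[0,0,0],1],[140,[0,0,0],0]]'

```text
time_s: 32.8
tcp_pos: [0.4693, 0.1471, 0.0664]
eef_rot: [-180.0, 0.0, -158.9]
contact_force: [-1.6, -0.5, 6.3]
gripper_width: 0.055
```

```bash
python3 q.py
```

```text
32.8 [-1.6 -0.5  6.3] [-0.342  0.447 -0.062] [0.4693 0.1471 0.0664] -19.3 [-180.     0.  -158.9] 0.054987573502337676
```

Call:
apply_moves --plan '[[140,[0,0,0],1],[140,[0,0,0],1],[140,[0,0,0],0]]'

```text
time_s: 33.17
tcp_pos: [0.4686, 0.1469, 0.0661]
eef_rot: [-180.0, -0.0, -170.9]
contact_force: [-2.2, -0.9, 6.2]
gripper_width: 0.0553
```

```bash
python3 q.py
```

```text
33.175 [-2.2 -0.9  6.2] [-0.131  0.958 -0.082] [0.4686 0.1469 0.0661] -31.3 [-180.    -0.  -170.9] 0.05531613366669263
```

```bash
sed -i "s/s\['gripper_width'\])/s['gripper_width'].round(4),'jt6',s['joint_torque'][5].round(3))/" q.py; python3 - <<'E'
from h import *
for i in range(6):
    d=cap('wrist','w9.png');s=d['s'];print(s['time_s'],s['contact_force'].round(1),s['moment'].round(3),s['joint_torque'][5].round(3),s['tcp_pos'][2])
E
```

```text
33.175 [-2.2 -0.9  6.2] [-0.131  0.958 -0.082] -0.603 0.0660701122525126
33.225 [-2.5 -0.9  4.5] [-0.085  1.001 -0.093] -0.12 0.06608555895859329
33.275 [-2.2 -0.1  6.2] [-0.124  1.036 -0.064] 0.028 0.06607676194018722
33.325 [-2.5 -0.6  5.3] [-0.109  0.982 -0.066] 0.064 0.06607925248743086
33.375 [-2.8 -0.4  5.7] [-0.081  0.983 -0.056] 0.072 0.06607179389991205
33.425 [-2.7 -0.8  5.1] [-0.176  0.96  -0.087] 0.074 0.06606722063943224
```

View pics/w9.png

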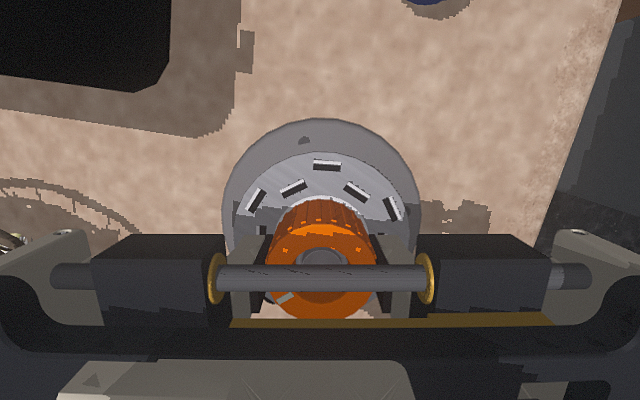

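Call:
apply_moves --plan '[[140,[0.01,0,-0.014],0],[140,[0,0,0],0]]'

```text
time_s: 33.72
tcp_pos: [0.4686, 0.147, 0.0663]
eef_rot: [180.0, -0.0, -171.0]
contact_force: [3.4, -1.0, -4.6]
gripper_width: 0.055
```

```bash
python3 q.py
```

```text
Traceback (most recent call last):
  File "q.py", line 2, in <module>
    s=get_state();print(s['time_s'],s['contact_force'].round(1),s['moment'].round(3),s['tcp_pos'].round(4),s['joints'][5].round(1),s['eef_rot'].round(1),s['gripper_width'].round(4),'jt6',s['joint_torque'][5].round(3))
                                                                                                                                                         ^^^^^^^^^^^^^^^^^^^^^^^^
AttributeError: 'float' object has no attribute 'round'
```

Call:
apply_moves --plan '[[140,[0,0,0.003],1],[140,[0,0,0.003],1],[140,[0,0,0],0]]'

```text
time_s: 34.1
tcp_pos: [0.4681, 0.1468, 0.0658]
eef_rot: [-180.0, -0.1, 176.9]
contact_force: [1.3, -1.1, -6.3]
gripper_width: 0.0551
```

```bash
python3 q.py
```

```text
Traceback (most recent call last):
  File "q.py", line 2, in <module>
    s=get_state();print(s['time_s'],s['contact_force'].round(1),s['moment'].round(3),s['tcp_pos'].round(4),s['joints'][5].round(1),s['eef_rot'].round(1),s['gripper_width'].round(4),'jt6',s['joint_torque'][5].round(3))
                                                                                                                                                         ^^^^^^^^^^^^^^^^^^^^^^^^
AttributeError: 'float' object has no attribute 'round'
```

```bash
sed -i "s/s\['gripper_width'\].round(4)/s['gripper_width']/" q.py; python3 q.py; python3 - <<'E'
from h import *
for i in range(4):
    d=cap('wrist');s=d['s'];print(s['contact_force'].round(1),s['moment'].round(3),s['joint_torque'][5].round(3),s['tcp_pos'].round(5))
E
```

```text
34.1 [ 1.3 -1.1 -6.3] [ 0.117 -0.382 -0.107] [0.4681 0.1468 0.0658] -43.5 [-1.800e+02 -1.000e-01  1.769e+02] 0.05513612879096724 jt6 -0.716
[ 1.3 -1.1 -6.3] [ 0.117 -0.382 -0.107] -0.716 [0.46805 0.14676 0.06582]
[ 0.8  0.5 -7.4] [ 0.284 -0.38  -0.09 ] -0.137 [0.46805 0.14679 0.06584]
[ 1.1  0.4 -7.8] [ 0.321 -0.375 -0.127] 0.085 [0.46806 0.14677 0.06584]
[ 0.9  1.2 -8.4] [ 0.359 -0.381 -0.15 ] 0.146 [0.46808 0.14679 0.06587]
```

Call:
apply_moves --plan '[[140,[0,0,0.01],0],[140,[0,0,0],0]]'

```text
time_s: 34.55
tcp_pos: [0.4681, 0.1468, 0.0658]
eef_rot: [-180.0, -0.0, 176.9]
contact_force: [-3.0, 0.3, -3.3]
gripper_width: 0.0551
```

```bash
python3 q.py
```

```text
34.55 [-3.   0.3 -3.3] [ 0.377  0.807 -0.044] [0.4681 0.1468 0.0658] -43.5 [-180.    -0.   176.9] 0.055132016412299326 jt6 0.09
```

Call:
apply_moves --plan '[[140,[0,0,0.006],1],[140,[0,0,0],0]]'

```text
time_s: 34.8
tcp_pos: [0.4684, 0.1467, 0.0657]
eef_rot: [-180.0, -0.0, 170.9]
contact_force: [-1.5, -0.8, -3.1]
gripper_width: 0.0553
```

```bash
python3 q.py; python3 - <<'E'
from h import *
for i in range(4):
    d=cap('wrist');s=d['s'];print(s['contact_force'].round(1),s['moment'].round(3),s['joint_torque'][5].round(3),s['tcp_pos'].round(5))
E
```

```text
34.8 [-1.5 -0.8 -3.1] [-0.349  0.536 -0.165] [0.4684 0.1467 0.0657] -49.5 [-180.    -0.   170.9] 0.05530453995292859 jt6 -0.727
[-1.5 -0.8 -3.1] [-0.349  0.536 -0.165] -0.727 [0.46835 0.14666 0.06566]
[-1.5 -1.5 -1.6] [-0.393  0.532 -0.16 ] -0.175 [0.46833 0.14665 0.06563]
[-1.4 -1.  -2. ] [-0.458  0.6   -0.15 ] 0.047 [0.46833 0.14665 0.06562]
[-2.  -1.7 -0.7] [-0.49   0.65  -0.118] 0.11 [0.46832 0.14665 0.0656 ]
```

Call:
apply_moves --plan '[[140,[0,0,0.006],1],[140,[0,0,0],0]]'

```text
time_s: 35.25
tcp_pos: [0.4685, 0.1468, 0.0653]
eef_rot: [-180.0, -0.0, 164.9]
contact_force: [-2.1, -2.4, -0.0]
gripper_width: 0.0549
```

```bash
python3 q.py; python3 - <<'E'
from h import *
for i in range(4):
    d=cap('wrist','w10.png');s=d['s'];print(s['contact_force'].round(1),s['moment'].round(3),s['joint_torque'][5].round(3),s['tcp_pos'].round(5))
a=cv2.imread('pics/w9.png')[170:330,220:420];b=d['frame'][170:330,220:420]
cv2.imwrite('pics/cmp.png',cv2.resize(np.hstack([a,b]),None,fx=2,fy=2))
E
```

```text
35.25 [-2.1 -2.4 -0. ] [-0.669  0.668 -0.092] [0.4685 0.1468 0.0653] -55.5 [-180.    -0.   164.9] 0.0548665555562844 jt6 -0.742
[-2.1 -2.4 -0. ] [-0.669  0.668 -0.092] -0.742 [0.46848 0.14675 0.06534]
[-1.8 -1.7 -0.5] [-0.687  0.708 -0.145] -0.188 [0.46849 0.1468  0.06535]
[-1.5 -2.2 -0.8] [-0.661  0.719 -0.071] 0.03 [0.46847 0.14678 0.06533]
[-2.6 -2.5 -0.5] [-0.717  0.735 -0.06 ] 0.09 [0.46848 0.14679 0.06532]
```

View pics/cmp.png

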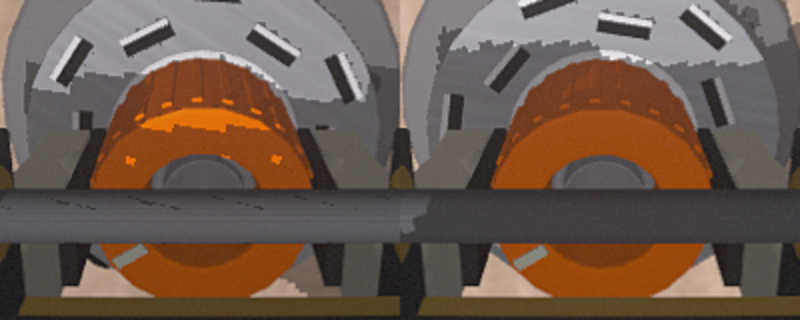

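Call:
apply_moves --plan '[[140,[0,0,0.006],1],[140,[0,0,0],0]]'

```text
time_s: 35.7
tcp_pos: [0.4687, 0.1471, 0.0651]
eef_rot: [180.0, 0.0, 158.9]
contact_force: [-1.9, -1.7, 0.0]
gripper_width: 0.0541
```

```bash
python3 q.py; python3 - <<'E'
from h import *
for i in range(3):
    d=cap('wrist');s=d['s'];print(s['contact_force'].round(1),s['moment'].round(3),s['joint_torque'][5].round(3),s['tcp_pos'].round(5))
E
```

```text
35.7 [-1.9 -1.7  0. ] [-0.441  0.766 -0.039] [0.4687 0.1471 0.0651] -61.5 [180.    0.  158.9] 0.05407589755029176 jt6 -0.748
[-1.9 -1.7  0. ] [-0.441  0.766 -0.039] -0.748 [0.46868 0.14708 0.06509]
[-1.9 -1.   0.6] [-0.412  0.778 -0.144] -0.193 [0.46868 0.1471  0.06511]
[-2.7 -0.8  0.7] [-0.361  0.795 -0.104] 0.022 [0.46871 0.1471  0.06511]
```

Call:
apply_moves --plan '[[140,[0,0,0.003],0.5]]'

```text
time_s: 35.98
tcp_pos: [0.4687, 0.147, 0.065]
eef_rot: [180.0, 0.0, 155.9]
contact_force: [-3.4, -1.0, 1.1]
gripper_width: 0.0547
```

```bash
python3 q.py
```

```text
35.975 [-3.4 -1.   1.1] [-0.406  0.974  0.366] [0.4687 0.147  0.065 ] -64.5 [180.    0.  155.9] 0.05470438344926215 jt6 0.627
```

Call:
apply_moves --plan '[[140,[0,0,0.003],0.5]]'

```text
time_s: 36.1
tcp_pos: [0.4687, 0.1471, 0.0649]
eef_rot: [180.0, 0.0, 152.9]
contact_force: [-2.7, -0.7, 2.2]
gripper_width: 0.0544
```

```bash
python3 q.py; python3 - <<'E'
from h import *
for i in range(6):
    d=cap('wrist');s=d['s'];print(s['contact_force'].round(1),s['moment'].round(3),s['joint_torque'][5].round(3),s['tcp_pos'].round(5))
E
```

```text
36.1 [-2.7 -0.7  2.2] [-0.505  0.945  0.426] [0.4687 0.1471 0.0649] -67.5 [180.    0.  152.9] 0.054449111857701786 jt6 0.295
[-2.7 -0.7  2.2] [-0.505  0.945  0.426] 0.295 [0.46868 0.14707 0.06486]
[-2.8 -0.8  0.5] [-0.394  0.759  0.221] 0.197 [0.4687  0.14708 0.06482]
[-2.6 -1.6  1.4] [-0.428  0.865  0.14 ] -0.717 [0.46867 0.14704 0.06481]
[-3.1 -2.6  1.8] [-0.395  0.838  0.118] -0.347 [0.46868 0.14706 0.0648 ]
[-1.5 -1.6  2.4] [-0.383  0.895  0.06 ] -0.169 [0.46866 0.14702 0.0648 ]
[-3.4 -1.6  1.5] [-0.367  0.87   0.125] -0.118 [0.46867 0.14704 0.06479]
```

Call:
apply_moves --plan '[[40,[0,0,0],0],[40,[0,0,0],0],[40,[0,0,0],0],[40,[0,0,0],0],[40,[0,0,0],0]]'

```text
time_s: 37.02
tcp_pos: [0.4686, 0.147, 0.0647]
eef_rot: [180.0, 0.0, 152.8]
contact_force: [0.2, -0.1, -0.2]
gripper_width: 0.0738
```

Call:
apply_moves --plan '[[40,[0,0,0],0.5]]'

```text
time_s: 37.15
tcp_pos: [0.4686, 0.147, 0.0647]
eef_rot: [180.0, 0.0, 149.8]
contact_force: [-0.3, 0.6, 0.8]
gripper_width: 0.0735
```

```bash
python3 q.py
```

```text
37.15 [-0.3  0.6  0.8] [ 0.091 -0.092 -0.016] [0.4686 0.147  0.0647] -70.6 [180.    0.  149.8] 0.07348770816905892 jt6 1.041
```

Call:
apply_moves --plan '[[40,[0,0,0],0.5]]'

```text
time_s: 37.28
tcp_pos: [0.4686, 0.147, 0.0647]
eef_rot: [180.0, 0.0, 146.7]
contact_force: [0.7, 0.1, -0.0]
gripper_width: 0.0739
```

```bash
python3 q.py;python3 - <<'E'
from h import *
for i in range(4):
    d=cap('wrist','w11.png');s=d['s'];print(s['contact_force'].round(1),s['moment'].round(3),s['joint_torque'][5].round(3),s['tcp_pos'].round(5))
E
```

```text
37.275 [ 0.7  0.1 -0. ] [ 0.079 -0.082  0.005] [0.4686 0.147  0.0647] -73.7 [180.    0.  146.7] 0.07392089373185996 jt6 0.704
[ 0.7  0.1 -0. ] [ 0.079 -0.082  0.005] 0.704 [0.46856 0.14696 0.06466]
[ 0.1 -0.   0.3] [ 0.1   -0.117  0.04 ] 0.48 [0.46858 0.147   0.06467]
[-0.   0.1  0.6] [ 0.121 -0.138  0.005] -0.614 [0.46858 0.14693 0.06466]
[ 0.3 -0.6 -0.4] [ 0.083 -0.077 -0.017] -0.289 [0.46857 0.14697 0.06466]
```

View pics/w11.png

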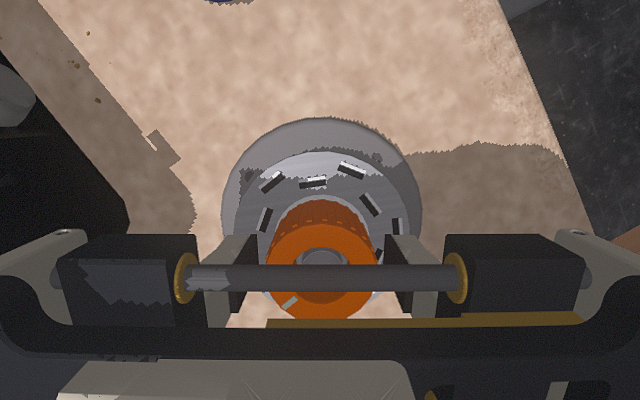

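Call:
apply_moves --plan '[[0,[0,0,-0.1],0],[0,[0,0,-0.3],0],[0,[0,0,-0.6],0],[0,[0,0,-0.8],0],[0,[0,0,-0.8],0],[0,[0,0,-0.8],0],[0,[0,0,0],0],[0,[0,0,0],0]]'

```text
time_s: 38.48
tcp_pos: [0.4681, 0.1468, 0.2345]
eef_rot: [180.0, -0.0, 146.8]
contact_force: [0.7, 0.2, -0.3]
gripper_width: 0.0878
```

```bash
python3 q.py;python3 - <<'E'
from h import *
d=cap('wrist');s=d['s']
f=d['frame'].copy();th=np.radians(np.arange(0,360,15))
for rr,h,c in((.0155,.0945,(0,255,0)),(.0274,.0945,(255,0,0))):
    for q in proj(d,np.c_[.469+rr*np.cos(th),.1467+rr*np.sin(th),np.full(len(th),h)]): cv2.circle(f,tuple(int(v) for v in q),1,c,-1)
cv2.imwrite('pics/w12.png',np.hstack([cv2.resize(x[120:280,240:400],None,fx=2.5,fy=2.5) for x in(d['frame'],f)]))
e=cap('scene','s12.png');cv2.imwrite('pics/s12c.png',cv2.resize(e['frame'][120:280,200:460],None,fx=3,fy=3))
E
```

```text
38.475 [ 0.7  0.2 -0.3] [ 0.075 -0.056 -0.014] [0.4681 0.1468 0.2345] -73.6 [180.   -0.  146.8] 0.08779459325485407 jt6 0.007
```

View pics/w12.png

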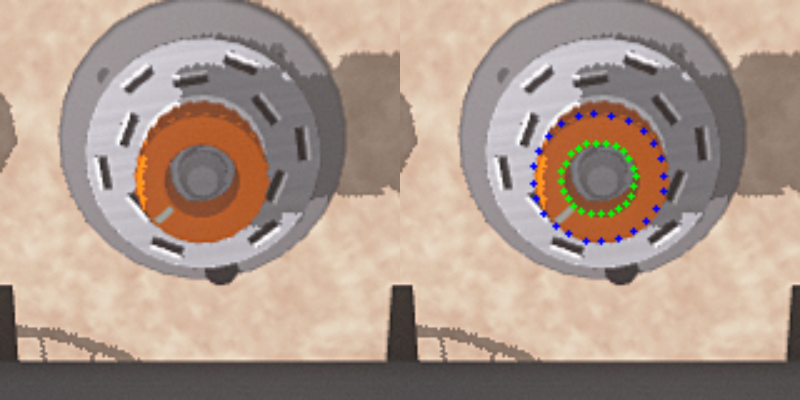

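View pics/s12c.png

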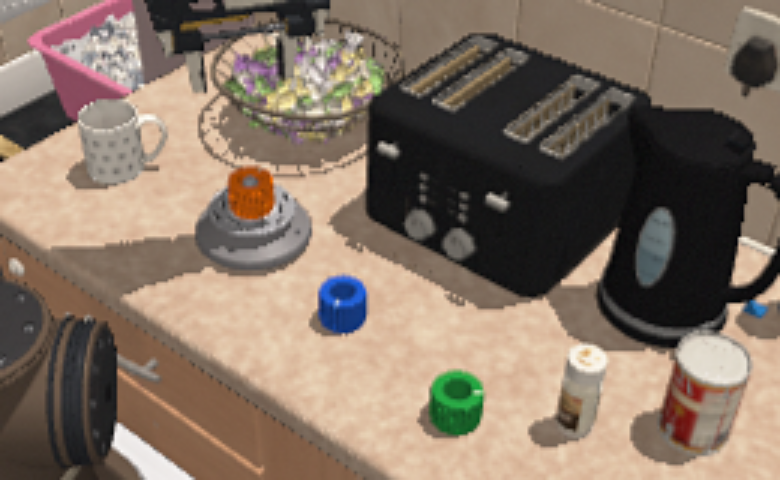

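```bash
python3 - <<'E'
from h import *
d=cap('wrist');P=lambda x,y:[240+x/2.5,120+y/2.5]
c,m=onz(d,[P(202,177),P(163,215)],.0945);v=m-c;print(c,np.degrees(np.arctan2(v[1],v[0])),np.linalg.norm(v))
import pickle
g=get_state();print(g['time_s'])
E
```

```text
[0.46685027 0.14606744 0.0945    ] 11.946667983511448 0.02332929690310549
38.625
```

```bash
python3 -c "
from plant import close_job
print(close_job())"
```

```text
the job is handed in; nothing more can be done
None
```

The orange ring is screwed down on the disc and released, and I handed the job in at about 38.6 s. Handing in reports no verdict, so the clamp force below is my own estimate.

**What I did**
- I gripped the orange ring (the blue and green ones were left alone) and set it over the stud. I first felt it rest with its underside at about 73 mm.
- I turned it clockwise about 258°, let go, wound the wrist back and regripped. Then I turned it about 204° more.
- The ring began to press on the disc at about z 0.068 m on the tool. Its axial play was used up roughly 35° to 40° before the end, so the final tightening is close to an eighth of a turn.

**What the last checks showed**
- **Position:** in the last wrist view the ring is upright and centred on the stud to within about 2 mm, which is the calibration error. Its centre is about 72 to 73 mm up, below the 81.5 mm limit.
- **Clamp force:** I estimate about 19 N, and at most about 22 N, from roughly 3.2 mm of seal compression. The allowed range is 5 to 26 N.
- **Surroundings:** the gripper is open and well clear, with force readings near zero. The mug, jar and tin look unmoved in the last scene picture, though I did not measure them.

**What disagreed**
- **Torque:** it did not match the seal estimate cleanly. Readings at rest scattered between about −0.15 and +0.13 N m. The readings during the last few degrees of turning were about 0.4 N m, above the 0.15 to 0.2 expected when snug. I put that down partly to sideways load from the gripper and relied on the height instead.
- **Ring mark:** the mark on the ring reads about 12°, against roughly 5° to 9° expected. That is within measuring error, or a very slight back-off on release.

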